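# Hang the dish carrier and set the swivel lock screw

## Task

Hang the aluminium dish carrier by its eye on the upright post of the dish stage, lying flat on the stage with its ring centred over the round lamp window, and let go of it. Then turn the stage's winged thumbscrew clockwise until it seats, and back it off a quarter turn so that the carrier's swivel runs without play. Finish while still gripping the thumbscrew, held still at that setting; do not disturb the other things on the bench.

Things in the scene. Friction and masses are not known exactly. Their poses are not given: they have to be found in the camera images.
- stage: dish stage, fixed: aluminium platform 120 wide (its x), 290 long (its y), 30 mm high. Origin at bench level under the post. Along its y: thumbscrew axis at +100 mm, post at 0, window centre at -100; platform ends at +140 and -150. Under the thumbscrew a square grey boss, 60 x 60, rises 25 mm above the platform
- post_foot (a point): foot of the post, on its axis, at the platform's top face (30 mm above the bench). Axes as the stage's
- post_tip (a point): top of the steel post, 42 mm above the platform: 10 mm in diameter, its last 5 mm tapering to 5 mm
- window (a point): centre of the round white lamp window, 54 mm across with a dark rim (60 mm over all), flush with the platform's top face
- carrier_grip (a point): loose dish carrier, 120 g (+-30 %), flat on the bench at first: 8 mm aluminium plate, ring, 20 mm wide arm and eye in line along own y; own z up. Black upright grip fin near its centre of mass: 12 mm thick (own x), 36 long (own y), from 8 to 42 mm above the underside. Point: on the fin's centre line, 28 mm above the underside. Hung right: axes parallel to the stage's, at stage (0, -55, +58) mm
- carrier_eye (a point): centre of the carrier's eye at its underside: hole 15 mm in diameter, outside 35 mm; 55 mm from the fin's centre along the carrier's +y, 28 mm below carrier_grip
- carrier_ring (a point): centre of the carrier's ring at its underside: outside 76 mm, inside 60 mm; 45 mm from the fin's centre along the carrier's -y
- screw_grip (a point): winged thumbscrew, on its vertical turning axis, 85 mm above the bench, at the height to grip. The black wing is an upright bar 38 mm long, 10 mm thick and 30 mm high (69 to 99 mm above the bench) on a round 26 mm disc; the point is 14 mm under its top. The axes turn with the screw
- thumbscrew (a joint): rad, grows clockwise seen from above (tightening), no rise or sink. Hard stop at 4.00 = seated: the wing then lies in line with the stage's length (stage y). Starts 0.9 to 2.3 rad short. Wing direction, counter-clockwise from above: stage yaw + 1.57 + (4.00 - joint). A quarter turn back (2.43) the wing lies across the stage (stage x). Stiff (0.04 N m), stays where left
- dish_stack: bystander, loose, not to be disturbed: three closed clear dishes in a stack, 86 across, 39 high mm; origin at the centre of its underside
- dish_single: bystander, loose, not to be disturbed: one closed clear dish, 86 across, 13 high mm; origin at the centre of its underside
- reagent: bystander, loose, not to be disturbed: bottle, 54 across, 110 high mm; origin at the centre of its underside
- vial: bystander, loose, not to be disturbed: small jar, 28 across, 45 high mm; origin at the centre of its underside
- mouse: bystander, loose, not to be disturbed: round computer mouse, 62 across, 32 high mm; origin at the centre of its underside
- beaker: bystander, loose, not to be disturbed: open clear beaker, 70 across, 80 high mm; origin at the centre of its underside
Not all that is in view belongs to the job. What is shaped like the part that bears carrier_grip but brown or pink is not meant.

How it is judged:
On the way, in this order (a step that is already met when the one before it is completed fails the run):
1. the carrier hangs on the post, flat, ring over the window, let go (horizontal distance between carrier_eye and post_foot below 0.005 m and z of carrier_eye in the frame of stage below 0.035 m and angle between carrier_grip's own z axis and vertical below 0.07 rad and horizontal distance between carrier_ring and window below 0.015 m and contact force between the fingers and carrier below 0.1 N), for 0.2 s.
2. the thumbscrew is seated, turned by the gripper (value of joint thumbscrew above 3.92 rad and contact force between the fingers and thumbscrew above 0.5 N), for 0.1 s.
3. the thumbscrew is backed off a quarter turn (value of joint thumbscrew between 2.2592 and 2.5992 rad), for 0.2 s.
At the end, for the whole second after the job is handed in: Carrier hung on the post, untouched, at rest: eye within 5 mm of the post axis and of the platform, level within 4 deg, ring centre within 15 mm of the window centre. Thumbscrew, seated before, still at 90 +-10 deg back from its seat, fingers gripping it with over 2 N (all of step 1 and all of step 3 and contact force between the arm and carrier below 0.1 N and linear speed of carrier below 0.02 m/s and velocity of joint thumbscrew between -0.05 and 0.05 rad/s and contact force between the fingers and thumbscrew above 2 N); the arm keeps its last pose, push and grip.
It fails at once if a bystander is disturbed (moved more than 25 mm) (distance of any of dish_stack, dish_single, reagent, vial, mouse, beaker from where it was at the start of the episode above 0.025 m).
It also fails if it takes over 72 s, if anything falls off the work surface, if the arm or the gripper's body presses on something with over 40 N, if the wrist force passes 120 N, or if a joint passes its speed limit or range.

## Robot

A 7-joint arm with a two-finger parallel gripper is mounted at the origin on the work surface. World frame = base frame: x ahead of the robot, y to its left, z up, the work surface at z = 0. Lengths are in m, angles in rad, forces in N, time in s.
With the tool pointing down it reaches from about 0.4 to 0.9 m from the base axis. Payload 5.5 kg.
Tool frame: the origin (TCP) lies midway between the tips of the shut fingers; the grasp point (between the pads) lies 19 mm behind it (pinch_z is the distance from the TCP to the grasp point, in m); z points along the fingers, y is the direction in which the jaws open and shut (so a half turn about z gives the same grasp; the last joint's range is limited). The gripper opens to 85 mm and grips with 20 to 120 N. Pads are 22 mm wide; open, the fingers measure 114 mm over their backs; the gripper's body (76 mm by 85 mm) begins 54 mm behind the grasp point. The pads swing forward as they close: fully open they stand 13 mm farther back than shut.
Start: joints at [-1.063, 0.501, -0.427, 1.55, 0.221, 1.138, -0.21], TCP at [0.157, 0.631, 0.231] pointing down, gripper open.
Joint ranges: [-2.88, 2.88], [-0.31, 2.03], [-1.54, 1.56], [0.2, 2.42], [-1.41, 4.55], [0.19, 2.02], [-2.57, 2.57]. Speed limits (rad/s): [2.57, 2.57, 3.14, 3.14, 3.14, 3.14, 3.14].

## Interface

Orientations are given as a unit quaternion [x, y, z, w].
In Python, from station import * gives the robot as it stands.
- The arm moves only by the shell command python3 -m crank 'ROWS'. ROWS is JSON, a list that holds one entry, the list of rows, each a list of 5 numbers: the shift along the tool's x, y, z in cm, then the turn about the tool's z in rad, then the closure in counts, from 0 (fully open) to 255 (shut). A call has 1 to 20 rows; each row shifts and turns the pose as measured when the row begins, along the tool's axes as they then stand; what a row does not reach is not made up. A row lasts 1/10 s, in which the tool goes at most 50 mm and 8.59 degrees, less where a joint would pass 70% of its speed; a pose out of reach is approached as far as the arm can. A call is refused whole if a number of a shift passes 5 or a number of a turn 0.15, either way. A call with a gripper value outside its range is refused whole. The fingers move at their own pace and stop on an object; the grip force is fixed at half the most. Time passes only in rows, so rows that do not move let the fingers close. It gives the time, the measured TCP pose, the force and the opening at its end, in the units of the state.
- get_obs(): the state, without advancing time (a new reading comes with each control period).
- grab_frame(name): name is "side" or "top" or "wrist"; returns the picture (420x560x3 uint8, blue, green, red); there is no depth.
- camera_params(name): a dict with "intrinsics" (3x3 intrinsics, pixels), "k1" (the pictures are not rectified: a ray, as slopes to the right and down, at radius r is drawn at 1 + k1 r^2 times it, then the intrinsics apply), "T" (4x4, takes a point from camera to world coordinates). Camera axes: x right, y up, looking along -z (the intrinsics and any distortion apply to the point x, -y, -z); pixel columns grow to the right and rows downward; lengths in m; the calibration is good to about 2 mm. A picture is of the moment at which its call begins: read the wrist's pose just before it. camera_params takes no time and is no camera call; for the wrist camera it gives the pose at the moment of the call.
- finish_job(): hands the job in, once; it reports no verdict.
The state is a dict: "time": time; "qpos": joint angles; "joint_vel": joint speeds; "joint_efforts": joint torques, N m; "ee_pos": TCP position; "eef_rot": TCP orientation; "contact_force": force on the tool from outside, world axes, zero at the start; "wrist_torque": the same for the moment, N m; "grip_width": opening from 0.0 (shut) to 1.0 (fully open).
Only numpy, scipy, OpenCV 4.12 (cv2) and the standard library are available. Lean on these libraries where they do the work, as an engineer would, in place of code of your own. Each camera call takes 0.05 s, during which the arm holds its last target. There are 200 camera calls.

## Working session

There is one attempt and no reset: what is moved stays moved. The work goes in short steps, Python scripts to look and compute and a shell command to move; the robot and the scene stay as the last step left them, time stands still between calls to the robot, and variables do not carry over. Pictures are saved under pics/ and viewed, about 8 in all and at most 12, crops included, and the job is handed in when it is done.

```bash
mkdir -p pics; ls
python3 - <<'E'
from station import *
import cv2
o=get_obs();print({k:o[k] for k in('time','ee_pos','eef_rot','grip_width','contact_force')})
for n in('top','side'):
    cv2.imwrite(f'pics/{n}0.png',grab_frame(n));p=camera_params(n);print(n,p)
E
```

```text
pics
{'time': 0.0, 'ee_pos': array([0.15741013, 0.62994419, 0.23027181]), 'eef_rot': array([ 1.22059060e-01,  9.92522376e-01, -9.48915189e-04, -1.34303364e-04]), 'grip_width': 1.000369018303447, 'contact_force': array([-0.22161867,  0.35959703,  0.26572269])}
top {'intrinsics': array([[476.38329151,   0.        , 266.32759663],
       [  0.        , 476.38329151, 208.98188487],
       [  0.        ,   0.        ,   1.        ]]), 'k1': -0.09746974356048989, 'T': array([[ 2.83569249e-02,  9.93603778e-01, -1.09304244e-01,
         3.85113557e-01],
       [-9.99597304e-01,  2.80713615e-02, -4.15075224e-03,
         1.36435969e-02],
       [-1.05588416e-03,  1.09377930e-01,  9.93999675e-01,
         1.53794660e+00],
       [ 0.00000000e+00,  0.00000000e+00,  0.00000000e+00,
         1.00000000e+00]])}
side {'intrinsics': array([[402.40589763,   0.        , 274.376244  ],
       [  0.        , 402.40589763, 214.13844404],
       [  0.        ,   0.        ,   1.        ]]), 'k1': -0.07879203548539605, 'T': array([[ 8.15603405e-01,  3.59458493e-01, -4.53410055e-01,
        -5.73868624e-04],
       [-5.78118592e-01,  4.73923678e-01, -6.64210238e-01,
        -7.58516799e-01],
       [-2.38742505e-02,  8.03856914e-01,  5.94343404e-01,
         7.52466208e-01],
       [ 0.00000000e+00,  0.00000000e+00,  0.00000000e+00,
         1.00000000e+00]])}
```

View pics/top0.png

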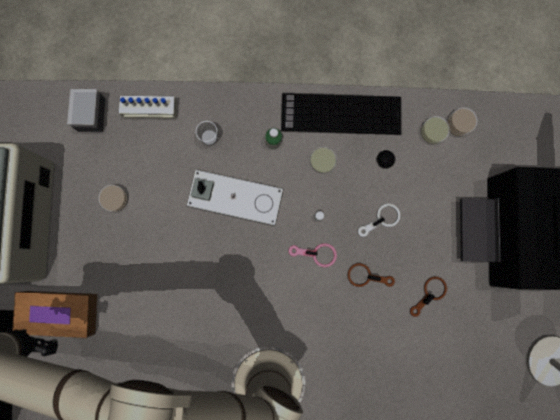

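View pics/side0.png

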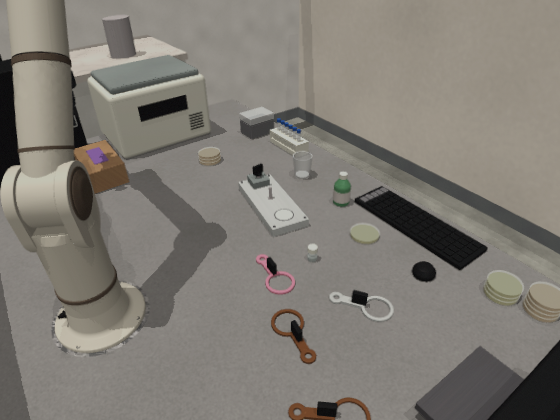

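Candidates for the carrier in the top view: aluminium/white at (380,219), pink at (314,253), and brown at (371,275) and (429,296). I choose the aluminium one at (380,219) and check it in a close crop.

```bash
cat > h.py <<'E'
import numpy as np, cv2
from station import *
def ray(p,uv):
    K=p['intrinsics'];a=cv2.undistortPoints(np.array([[uv]],float),K,np.array([p['k1'],0,0,0,0.]))[0,0]
    d=p['T'][:3,:3]@np.array([a[0],-a[1],-1]);return p['T'][:3,3],d
def onz(p,uv,z):
    c,d=ray(p,uv);return c+d*(z-c[2])/d[2]
def proj(p,X):
    q=np.linalg.inv(p['T'])@np.append(X,1);s=np.array([q[0],-q[1]])/-q[2]
    s=s*(1+p['k1']*(s@s));K=p['intrinsics'];return K[:2,:2]@s+K[:2,2]
def yaw(o):
    from scipy.spatial.transform import Rotation as R
    m=R.from_quat(o['eef_rot']).as_matrix();return m
E
python3 - <<'E'
from h import *
im=cv2.imread('pics/top0.png');p=camera_params('top')
a=cv2.resize(im[160:235,180:290],None,fx=5,fy=5,interpolation=3)
b=cv2.resize(im[190:250,345:415],None,fx=5,fy=5,interpolation=3)
c=np.zeros((375,905,3),np.uint8);c[:,:550]=a;c[:300,555:]=b
cv2.imwrite('pics/crop.png',cv2.resize(c,None,fx=.88,fy=.88))
hsv=cv2.cvtColor(im,cv2.COLOR_BGR2HSV)
m=((hsv[...,2]>150)&(hsv[...,1]<40)).astype(np.uint8)
n,l,s,cc=cv2.connectedComponentsWithStats(m)
for i in range(1,n):
    if s[i,4]>20 and 130<s[i,0]<420:print(s[i],cc[i])
for nm,uv,z in(('ring',(388.5,215),.008),('eye',(364,231),.008),('win',(263.5,203.5),.03),('post',(233.5,196),.072),('screw',(201,187),.085)):
    print(nm,onz(p,uv,z))
E
```

```text
[270 129   8   7  41] [273.29268293 132.07317073]
[204 135  12   7  28] [209.92857143 139.        ]
[ 187  171   95   53 2636] [239.43588771 198.18550835]
[378 204  22  22  98] [389.98979592 214.41836735]
[316 212   8   7  47] [319.42553191 215.17021277]
[359 224  15  12  84] [365.58333333 229.39285714]
[243 353  17  14  83] [251.21686747 359.85542169]
[293 370  12  31 186] [297.52688172 384.24731183]
[237 383   7  11  37] [239.32432432 388.        ]
[273 402  23  18 185] [283.37837838 412.16756757]
ring [ 0.54490554 -0.37702605  0.008     ]
eye [ 0.49078437 -0.29714382  0.008     ]
win [0.56825698 0.02945171 0.03      ]
post [0.58399675 0.12287139 0.072     ]
screw [0.60750828 0.22348588 0.085     ]
```

View pics/crop.png

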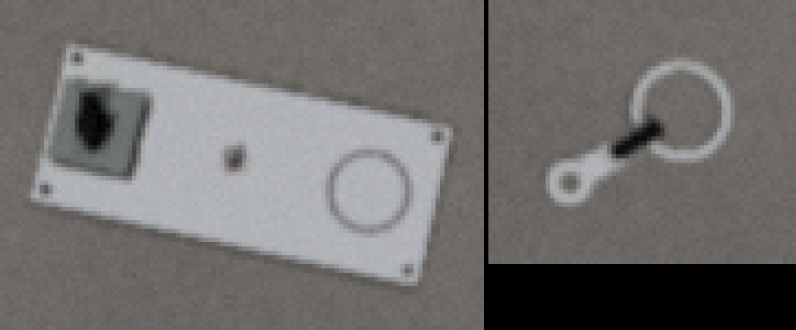

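The crop confirms it: an aluminium ring with a black fin. The ring is at (389,215), the eye at (363.5,231.5), the window at (264,203.5) and the post at about (233,196). I'm setting out via (0.5, 0.2).

```bash
python3 -m crank '[[[-3.7,-2.8,0,0,0],[-3.7,-2.8,0,0,0],[-3.7,-2.8,0,0,0],[-3.7,-2.8,0,0,0],[-3.7,-2.8,0,0,0],[-3.7,-2.8,0,0,0],[-3.7,-2.8,0,0,0],[-3.7,-2.8,0,0,0],[-3.7,-2.8,0,0,0],[-3.7,-2.8,0,0,0],[-3.7,-2.8,0,0,0],[-3.7,-2.8,0,0,0]]]'
python3 -c "
from h import *
o=get_obs();print(o['qpos'],o['time'])
M=yaw(o);print(M);d=np.array([.515,-.333,.23])-o['ee_pos'];print(M.T@d*100)"
```

```text
time: 1.3
ee_pos: [0.5117, 0.1862, 0.224]
eef_rot: [0.114, 0.993, -0.002, -0.005]
contact_force: [0.5, 0.8, -0.3]
grip_width: 0.999
[-0.21865564  0.30394265 -0.21591846  1.82259656  0.07338905  1.03311578
  0.87928515] 1.3
[[-0.97401786  0.22626024 -0.00977343]
 [ 0.22630009  0.97405248 -0.00316951]
 [ 0.0088027  -0.00529889 -0.99994722]]
[-12.06312219 -50.49992317  -0.44158121]
```

```bash
python3 -m crank '[[[-1,-4.6,0,0,0],[-1,-4.6,0,0,0],[-1,-4.6,0,0,0],[-1,-4.6,0,0,0],[-1,-4.6,0,0,0],[-1,-4.6,0,0,0],[-1,-4.6,0,0,0],[-1,-4.6,0,0,0],[-1,-4.6,0,0,0],[-1,-4.6,0,0,0],[-1,-4.6,0,0,0],[0,0,0,0.146,0],[0,0,0,0.146,0],[0,0,0,0.146,0],[0,0,0,0.146,0],[0,0,0,0.146,0],[0,0,0,0,0]]]'
cat > look.py <<'E'
from h import *
import sys
o=get_obs();p=camera_params('wrist');im=grab_frame('wrist');cv2.imwrite(f'pics/{sys.argv[1]}.png',im)
np.savez(f'pics/{sys.argv[1]}.npz',K=p['intrinsics'],k1=p['k1'],T=p['T'])
M=yaw(o);print(o['ee_pos'],np.degrees(np.arctan2(M[1,0],M[0,0])),o['qpos'].round(2),p['T'].round(3).tolist())
E
python3 look.py w1
```

```text
time: 3.0
ee_pos: [0.4955, -0.3635, 0.2179]
eef_rot: [0.471, 0.882, -0.006, -0.008]
contact_force: [0.6, 0.6, 0.3]
grip_width: 0.998
[ 0.49549606 -0.3634511   0.21792674] 123.76692468440851 [ 0.42  0.43  0.22  1.66 -0.09  1.07  1.25] [[0.831, -0.534, -0.157, 0.452], [0.556, 0.788, 0.265, -0.296], [-0.018, -0.307, 0.951, 0.362], [0.0, 0.0, 0.0, 1.0]]
```

View pics/w1.png

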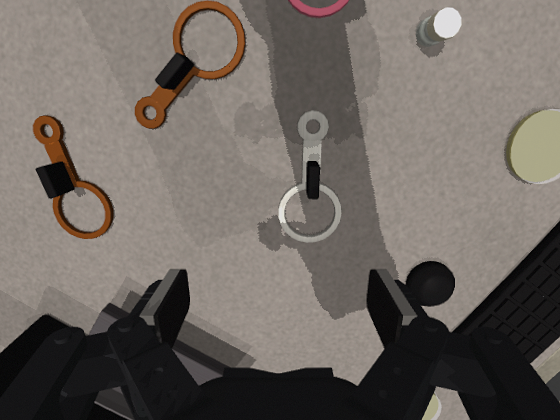

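The aluminium carrier is under the camera, with the ring centre at (310,212), the eye at (313.5,126) and the fin at about (314,180).

```bash
cat > to.py <<'E'
from h import *
def load(n):
    z=np.load(f'pics/{n}.npz');return dict(intrinsics=z['K'],k1=float(z['k1']),T=z['T'])
def shift(tgt,ang=None):
    o=get_obs();M=yaw(o);x=np.degrees(np.arctan2(M[1,0],M[0,0]))
    print('ee',o['ee_pos'].round(4),'xang',round(x,2),'tilt',(M[:2,2]*1000).round(1),'shift cm',(M.T@(np.array(tgt)-o['ee_pos'])*100).round(2),'turn', None if ang is None else round(np.radians((x-ang+180)%360-180),3),'t',o['time'],'j7',o['qpos'][6].round(2))
E
python3 - <<'E'
from to import *
p=load('w1');r=onz(p,(310,211.5),.008);e=onz(p,(313.5,126),.008);v=e-r
print(r,e,np.linalg.norm(v),np.degrees(np.arctan2(v[1],v[0])))
f=r+.45*v;print(f);a=np.degrees(np.arctan2(v[1],v[0]))
shift([f[0],f[1],.10],a)
E
```

```text
[ 0.54345459 -0.37468939  0.008     ] [ 0.48940993 -0.29245752  0.008     ] 0.0984017471158205 123.31382785163703
[ 0.51913449 -0.33768505  0.008     ]
ee [ 0.4955 -0.3634  0.2179] xang 124.0 tilt [-19.4  -2.5] shift cm [ 0.7   3.6  11.73] turn 0.012 t 3.05 j7 1.25
```

```bash
python3 -m crank '[[[0.3,1.8,3,0.01,0],[0.3,1.8,3,0,0],[0,0,3,0,0],[0,0,2,0,0],[0,0,0,0,0],[0,0,0,0,0]]]'
python3 -c "
from to import *
shift([.519,-.3377,.012],123.5)"; python3 look.py w2
```

```text
time: 3.65
ee_pos: [0.5223, -0.3377, 0.1049]
eef_rot: [0.463, 0.886, -0.005, -0.007]
contact_force: [1.1, 0.4, 0.2]
grip_width: 0.999
ee [ 0.5223 -0.3377  0.1049] xang 124.78 tilt [-16.6  -3. ] shift cm [ 0.12 -0.13  9.29] turn 0.022 t 3.65 j7 1.23
[ 0.52228749 -0.33770854  0.10489434] 124.78255365772183 [ 0.39  0.57  0.18  1.73 -0.12  0.87  1.23] [[0.821, -0.547, -0.164, 0.477], [0.571, 0.778, 0.262, -0.271], [-0.015, -0.309, 0.951, 0.248], [0.0, 0.0, 0.0, 1.0]]
```

View pics/w2.png

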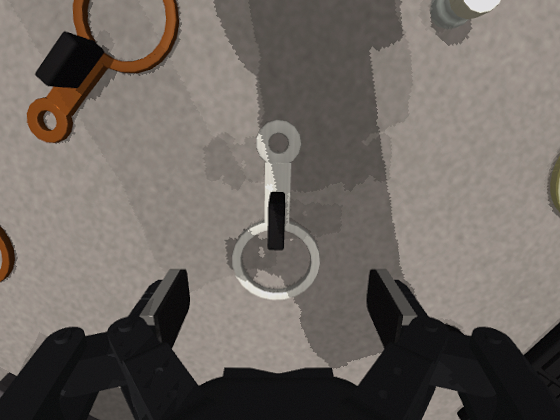

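The fin, at (276,220), lies on the jaws' mid-line (278). I'm descending and gripping.

```bash
python3 -c "
from to import *
p=load('w2');r=onz(p,(276,260.5),.008);e=onz(p,(279.5,142),.008);v=e-r;f=r+.45*v
a=np.degrees(np.arctan2(v[1],v[0]));print(f,a,np.linalg.norm(v));shift([f[0],f[1],.012],a)"
```

```text
[ 0.51917476 -0.33785102  0.008     ] 123.20967909535557 0.09927399292900622
ee [ 0.5222 -0.3376  0.105 ] xang 124.76 tilt [-16.6  -2.8] shift cm [ 0.09 -0.12  9.3 ] turn 0.027 t 3.7 j7 1.23
```

```bash
python3 -m crank '[[[0,-0.1,3,0.025,0],[0,0,3,0,0],[0,0,2,0,0],[0,0,1,0,0],[0,0,0.3,0,0],[0,0,0,0,0]]]'
python3 -c "
from to import *
shift([.5192,-.3378,.012],123.3)"
```

```text
time: 4.3
ee_pos: [0.5271, -0.3443, 0.0198]
eef_rot: [0.473, 0.881, -0.005, 0.002]
contact_force: [0.6, 0.3, -0.0]
grip_width: 0.999
ee [ 0.5271 -0.3443  0.0198] xang 123.51 tilt [ -1.  -11.5] shift cm [ 0.99 -0.3   0.77] turn 0.004 t 4.3 j7 1.23
```

```bash
python3 -m crank '[[[0.5,-0.15,0.3,0,0],[0.5,-0.15,0.4,0,0],[0,0,0,0,0]]]'
python3 -c "
from to import *
shift([.5192,-.3378,.012],123.3)"
```

```text
time: 4.6
ee_pos: [0.5204, -0.3385, 0.0155]
eef_rot: [0.473, 0.881, -0.005, 0.005]
contact_force: [-0.5, -0.5, 0.1]
grip_width: 1.001
ee [ 0.5204 -0.3385  0.0155] xang 123.52 tilt [  3.2 -13.8] shift cm [ 0.12 -0.06  0.35] turn 0.004 t 4.6 j7 1.23
```

```bash
python3 -m crank '[[[0.1,0,0.35,0,0],[0,0,0.1,0,255],[0,0,0,0,255],[0,0,0,0,255],[0,0,0,0,255],[0,0,0,0,255],[0,0,0,0,255],[0,0,0,0,255],[0,0,0,0,255]]]'
python3 -c "
from to import *
shift([.5192,-.3378,.012],123.3)"
```

```text
time: 5.5
ee_pos: [0.5207, -0.3379, 0.0117]
eef_rot: [0.473, 0.881, -0.005, 0.006]
contact_force: [-0.7, -0.4, 0.0]
grip_width: 0.13
ee [ 0.5207 -0.3379  0.0117] xang 123.54 tilt [  5.  -14.8] shift cm [ 0.09 -0.12 -0.03] turn 0.004 t 5.5 j7 1.23
```

Gripped (opening 11 mm). Lift next.

```bash
python3 -m crank '[[[0,0,-2,0,255],[0,0,-4,0,255],[0,0,-4,0,255],[0,0,-4,0,255],[0,0,-4,0,255],[0,0,-3,0,255],[0,0,0,0.146,255],[0,0,0,0.146,255],[0,0,0,0.146,255],[0,0,0,0.146,255],[0,0,0,0.146,255],[0,0,0,0.05,255],[0,0,0,0,255]]]'
python3 -c "
from to import *
shift([.56,.03,.20],78.55)"
```

```text
time: 6.8
ee_pos: [0.5171, -0.3333, 0.2278]
eef_rot: [0.781, 0.625, -0.003, 0.005]
contact_force: [0.0, -0.5, -0.8]
grip_width: 0.13
ee [ 0.5171 -0.3333  0.2278] xang 77.37 tilt [  0.4 -11.2] shift cm [36.41 -3.76  2.38] turn -0.021 t 6.8 j7 0.44
```

```bash
python3 -m crank '[[[4,-0.4,0.2,-0.02,255],[4,-0.4,0.2,0,255],[4,-0.4,0.2,0,255],[4,-0.4,0.2,0,255],[4,-0.4,0.2,0,255],[4,-0.4,0.2,0,255],[4,-0.4,0.2,0,255],[4,-0.4,0.2,0,255],[4,-0.4,0.2,0,255],[0,0,0,0,255],[0,0,0,0,255]]]'
python3 look.py w3
```

```text
time: 7.9
ee_pos: [0.5515, 0.0383, 0.2026]
eef_rot: [0.769, 0.639, -0.004, 0.005]
contact_force: [0.5, -0.2, -0.6]
grip_width: 0.13
[0.55147778 0.03825537 0.20262282] 79.49888053137175 [-0.32  0.33  0.23  1.84 -0.07  0.98 -0.24] [[0.983, 0.172, 0.058, 0.565], [-0.181, 0.929, 0.323, 0.12], [0.002, -0.328, 0.945, 0.345], [0.0, 0.0, 0.0, 1.0]]
```

View pics/w3.png

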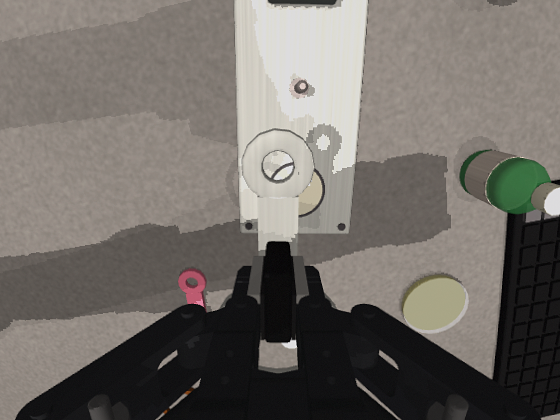

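The held carrier's eye is at (277,165) and the post tip at (302,86). The platform's near corners are at about (240,233) and (349,234).

Run:
```python
from to import *
p=load('w3');o=get_obs();M=yaw(o)
e=onz(p,(277.5,165.5),.199);t=onz(p,(302,86),.072);t0=onz(p,(302,91),.03)
print('eye',e,'rel tool cm',M.T@(e-o['ee_pos'])*100,'tip',t,'foot?',t0)
c1=onz(p,(240,233),.03);c2=onz(p,(349.5,234),.03);print(c1,c2,np.linalg.norm(c2-c1),np.degrees(np.arctan2(*(c2-c1)[1::-1]))+90)
m=(c1+c2)/2;v=t-m;print('post-end',np.linalg.norm(v[:2]),np.degrees(np.arctan2(v[1],v[0])))
g=cv2.imread('pics/w3.png')
for row in (20,60,110,200,220):
    L=g[row,225:255].astype(int).sum(1);R=g[row,335:380].astype(int).sum(1)
    l=225+np.argmax(np.abs(np.diff(L)));r=335+np.argmax(np.abs(np.diff(R)))
    A=onz(p,(l+.5,row),.03);B=onz(p,(r+.5,row),.03);print(row,l,r,A[:2],B[:2],(A+B)[:2]/2)
```

```text
eye [0.56003733 0.09165305 0.199     ] rel tool cm [ 5.33937464 -0.1161316   0.29226207] tip [0.58723424 0.12786332 0.072     ] foot? [0.58993379 0.12464011 0.03      ]
[ 0.50051586 -0.00697226  0.03      ] [ 0.61795264 -0.03003173  0.03      ] 0.119679309822126 78.89093665871088
post-end 0.14901948333102677 79.17004585808735
20 234 366 [0.54041804 0.19561201] [0.65688134 0.17479637] [0.59864969 0.18520419]
60 235 362 [0.5340754  0.16272398] [0.64951643 0.14189925] [0.59179591 0.15231161]
110 236 358 [0.52527994 0.11899951] [0.6408938  0.09793871] [0.58308687 0.10846911]
200 238 351 [0.5072768  0.03010069] [0.62420089 0.00846809] [0.56573884 0.01928439]
220 239 349 [0.50334224 0.00794474] [ 0.61969265 -0.01365281] [ 0.56151744 -0.00285404]
```

```bash
python3 -c "
from to import *
shift([.5782,.0751,.105],79)"
```

```text
ee [0.5515 0.039  0.2026] xang 79.5 tilt [ -0.1 -12.5] shift cm [4.16 1.95 9.71] turn 0.009 t 7.95 j7 -0.24
```

```bash
python3 -m crank '[[[1.4,0.65,0,0.009,255],[1.4,0.65,0,0,255],[1.4,0.65,1,0,255],[0,0,3,0,255],[0,0,3,0,255],[0,0,2,0,255],[0,0,0,0,255],[0,0,0,0,255]]]'
python3 -c "
from to import *
shift([.5782,.0751,.105],79)"
```

```text
time: 8.75
ee_pos: [0.5883, 0.0763, 0.1112]
eef_rot: [0.774, 0.633, -0.001, 0.007]
contact_force: [0.5, -0.9, -0.7]
grip_width: 0.127
ee [0.5883 0.0763 0.1112] xang 78.54 tilt [  7.8 -11.5] shift cm [-0.32 -0.97  0.61] turn -0.008 t 8.75 j7 -0.28
```

```bash
python3 -m crank '[[[-0.3,-0.9,0.4,-0.008,255],[0,0,0,0,255],[0,0,0,0,255]]]'
python3 -c "
from to import *
shift([.5782,.0751,.105],79)"; python3 look.py w4
```

```text
time: 9.05
ee_pos: [0.5804, 0.0751, 0.1097]
eef_rot: [0.772, 0.636, 0.001, 0.008]
contact_force: [0.5, -0.3, -1.1]
grip_width: 0.132
ee [0.5804 0.0751 0.1097] xang 79.0 tilt [ 12.  -10.6] shift cm [-0.04 -0.22  0.46] turn -0.0 t 9.05 j7 -0.28
[0.58042373 0.07513561 0.10965479] 78.99726110885408 [-0.34  0.5   0.2   1.84 -0.11  0.8  -0.28] [[0.982, 0.184, 0.049, 0.593], [-0.19, 0.928, 0.32, 0.156], [0.014, -0.323, 0.946, 0.252], [0.0, 0.0, 0.0, 1.0]]
```

View pics/w4.png

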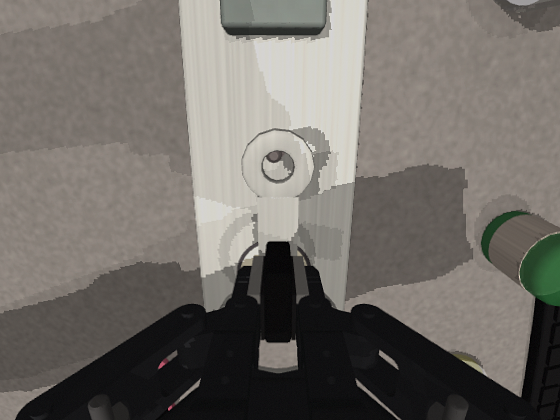

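Run:
```python
from to import *
p=load('w4');o=get_obs();M=yaw(o)
print('pred tip',proj(p,[.5872,.1278,.072]),'foot',proj(p,[.5872,.1278,.03]))
e=onz(p,(277.5,165.5),o['ee_pos'][2]-.0037);print('eye',e)
print('tip meas (272,156)',onz(p,(272,156),.072))
g=cv2.imread('pics/w4.png');cv2.imwrite('pics/w4c.png',cv2.resize(g[125:205,235:320],None,fx=7,fy=7,interpolation=cv2.INTER_CUBIC))
```

```text
pred tip [273.04713941 155.96985534] foot [273.08134401 146.26702702]
eye [0.58946915 0.12839708 0.10594078]
tip meas (272,156) [0.5866077  0.12789858 0.072     ]
```

View pics/w4c.png

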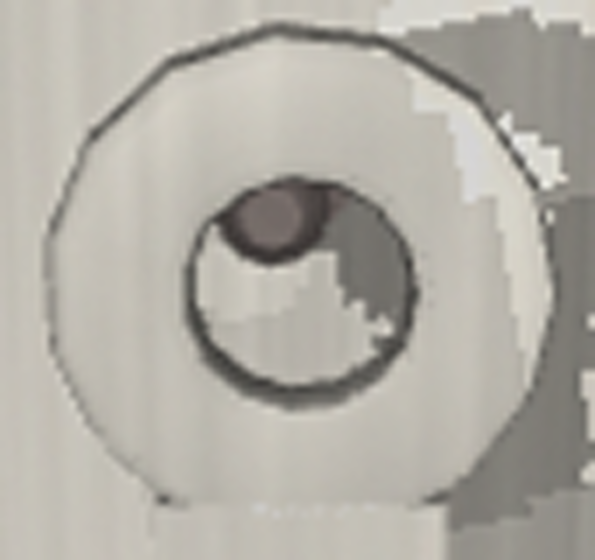

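The tip shows in the hole at about (273.7,155.3), and the hole centre is at (277.5,166). After back-projection the tip lies 2 mm along tool −y from the eye axis. I'm correcting that and descending in small steps.

```bash
python3 -m crank '[[[0,-0.2,0.5,0,255],[0,0,0.5,0,255],[0,0,0.5,0,255],[0,0,0,0,255],[0,0,0,0,255]]]'
python3 -c "
from to import *
p=camera_params('wrist')
shift([.5783,.0752,.042],79)"
```

```text
time: 9.6
ee_pos: [0.5791, 0.0756, 0.0946]
eef_rot: [0.772, 0.636, 0.002, 0.008]
contact_force: [-0.5, 0.1, -0.5]
grip_width: 0.129
ee [0.5791 0.0756 0.0946] xang 78.99 tilt [ 14. -10.] shift cm [-0.02 -0.16  5.25] turn -0.0 t 9.6 j7 -0.27
```

```bash
python3 -m crank '[[[0,-0.1,0.5,0,255],[0,0,0.5,0,255],[0,0,0.5,0,255],[0,0,0,0,255],[0,0,0,0,255]]]'
python3 -c "
from to import *
shift([.5783,.0752,.042],79)"; python3 look.py w5; python3 -c "
from to import *
g=cv2.imread('pics/w5.png');cv2.imwrite('pics/w5c.png',cv2.resize(g[125:205,235:320],None,fx=7,fy=7,interpolation=cv2.INTER_CUBIC))"
```

```text
time: 10.1
ee_pos: [0.5782, 0.0756, 0.0778]
eef_rot: [0.772, 0.636, 0.002, 0.008]
contact_force: [-0.5, -0.5, -0.5]
grip_width: 0.128
ee [0.5782 0.0756 0.0778] xang 78.99 tilt [ 13.3 -10.2] shift cm [-0.01 -0.03  3.58] turn -0.0 t 10.1 j7 -0.27
[0.57816365 0.07558538 0.07775041] 78.99118052243625 [-0.33  0.54  0.19  1.86 -0.12  0.74 -0.27] [[0.982, 0.185, 0.048, 0.591], [-0.19, 0.928, 0.32, 0.157], [0.015, -0.323, 0.946, 0.22], [0.0, 0.0, 0.0, 1.0]]
```

View pics/w5c.png

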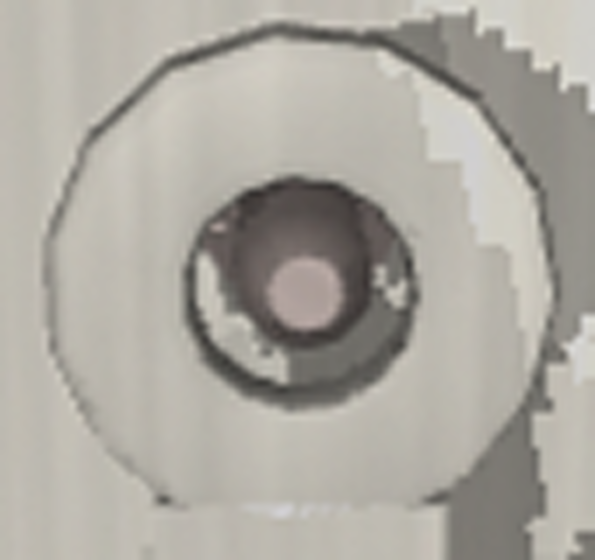

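The post tip is now at crop (308,292) inside the hole, centre (300,290), so it is centred within about 0.5 mm. I continue down.

```bash
python3 -m crank '[[[0,0,0.5,0,255],[0,0,0.5,0,255],[0,0,0.5,0,255],[0,0,0,0,255],[0,0,0,0,255]]]'
python3 -c "
from to import *
shift([.5783,.0752,.042],79)"
```

```text
time: 10.65
ee_pos: [0.5785, 0.0754, 0.0615]
eef_rot: [0.772, 0.636, 0.002, 0.008]
contact_force: [0.0, -0.1, -1.1]
grip_width: 0.132
ee [0.5785 0.0754 0.0615] xang 78.99 tilt [ 13.6 -10.2] shift cm [-0.01 -0.04  1.95] turn -0.0 t 10.65 j7 -0.26
```

```bash
python3 -m crank '[[[0,0,0.5,0,255],[0,0,0.5,0,255],[0,0,0.4,0,255],[0,0,0,0,255],[0,0,0,0,255]]]'
python3 -c "
from to import *
shift([.5783,.0752,.042],79)"
```

```text
time: 11.15
ee_pos: [0.5787, 0.0753, 0.0463]
eef_rot: [0.772, 0.636, 0.002, 0.008]
contact_force: [0.6, 0.8, -1.3]
grip_width: 0.131
ee [0.5787 0.0753 0.0463] xang 78.99 tilt [ 13.5 -10.1] shift cm [-0.01 -0.04  0.42] turn -0.0 t 11.15 j7 -0.26
```

```bash
python3 -m crank '[[[0,0,0.3,0,255],[0,0,0.1,0,255],[0,0,0,0,255],[0,0,0,0,255]]]'
python3 -c "
from to import *
shift([.5783,.0752,.042],79)"
```

```text
time: 11.55
ee_pos: [0.579, 0.0753, 0.0425]
eef_rot: [0.772, 0.636, 0.002, 0.008]
contact_force: [-1.1, 0.2, -1.5]
grip_width: 0.132
ee [0.579  0.0753 0.0425] xang 78.99 tilt [ 13.9 -10. ] shift cm [-0.02 -0.07  0.05] turn -0.0 t 11.55 j7 -0.26
```

```bash
python3 -m crank '[[[0,0,0.05,0,255],[0,0,0,0,0],[0,0,0,0,0],[0,0,0,0,0],[0,0,0,0,0],[0,0,0,0,0],[0,0,0,0,0],[0,0,0,0,0],[0,0,-1,0,0],[0,0,-2,0,0],[0,0,-4,0,0],[0,0,-4,0,0],[0,0,-4,0,0],[0,0,0,0,0]]]'
python3 look.py w6
```

```text
time: 12.95
ee_pos: [0.5767, 0.0764, 0.1998]
eef_rot: [0.772, 0.636, 0.002, 0.008]
contact_force: [0.9, 0.1, 0.6]
grip_width: 1.001
[0.57672808 0.07643863 0.19984696] 78.94764809030829 [-0.36  0.38  0.22  1.79 -0.08  0.98 -0.3 ] [[0.982, 0.185, 0.048, 0.589], [-0.191, 0.928, 0.32, 0.158], [0.015, -0.323, 0.946, 0.342], [0.0, 0.0, 0.0, 1.0]]
```

View pics/w6.png

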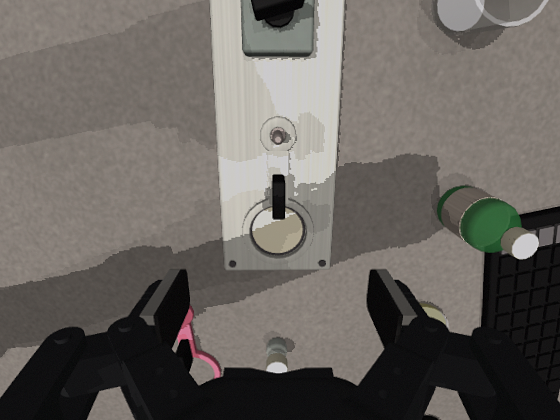

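The carrier hangs flat, with the post through the eye at (278,136) and the ring concentric with the window at (278,230). The thumbscrew is at about (278,8). I move along to see the wing.

```bash
python3 -m crank '[[[3,0,0,0,0],[3,0,0,0,0],[3,0,0,0,0],[0,0,0,0,0],[0,0,0,0,0]]]'
python3 look.py w7
```

```text
time: 13.5
ee_pos: [0.5903, 0.1649, 0.1942]
eef_rot: [0.773, 0.634, -0.002, 0.007]
contact_force: [0.7, -0.2, 0.1]
grip_width: 0.998
[0.59031329 0.16491368 0.19423335] 78.75378342509285 [-0.47  0.44  0.19  1.7  -0.08  1.   -0.45] [[0.981, 0.186, 0.056, 0.604], [-0.194, 0.927, 0.322, 0.246], [0.008, -0.327, 0.945, 0.336], [0.0, 0.0, 0.0, 1.0]]
```

View pics/w7.png

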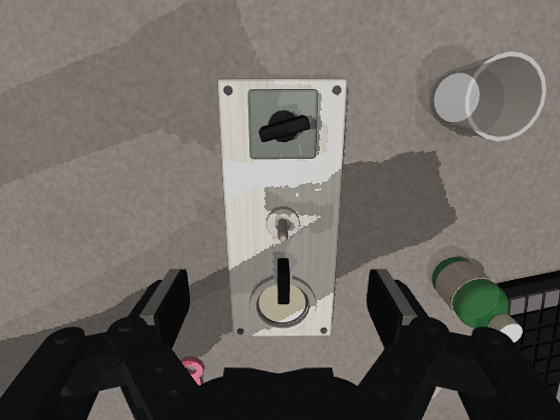

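The wing top spans about (259,132) to (309,124), centred near (284,127). That is roughly 12° counter-clockwise of stage x, so it needs about 1.8 rad clockwise to seat.

Run:
```python
from to import *
p=load('w7');g=cv2.imread('pics/w7.png')
for th in (30,45):
    m=(g.max(2)<th).astype(np.uint8);m[:,:245]=0;m[:,325:]=0;m[:85]=0;m[165:]=0
    c=max(cv2.findContours(m,0,2)[0],key=cv2.contourArea);print(th,cv2.minAreaRect(c),cv2.boundingRect(c))
a=onz(p,(260,132.5),.099);b=onz(p,(308.5,122),.099);v=b-a
print(a,b,np.linalg.norm(v),np.degrees(np.arctan2(v[1],v[0])),(a+b)/2)
# boss square top centre
print('boss',onz(p,(283,123),.055),'post tip',onz(p,(282.5,225),.072))
print(proj(p,[.606,.226,.099]),proj(p,[.606,.226,.085]))
shift([.606,.226,.19],180)
```

```text
30 ((284.5, 126.0), (30.0, 49.0), 90.0) (260, 111, 50, 31)
45 ((284.0, 126.0), (30.0, 50.0), 90.0) (259, 111, 51, 31)
[0.58880281 0.2271569  0.099     ] [0.62525919 0.22764817 0.099     ] 0.03645968374173252 0.7720411116563067 [0.607031   0.22740253 0.099     ]
boss [0.6072681  0.22760195 0.055     ] post tip [0.58969612 0.14084033 0.072     ]
[283.13846951 129.42636329] [282.70504412 127.90414936]
ee [0.59   0.1656 0.1941] xang 78.78 tilt [  5.3 -12.2] shift cm [6.24 0.39 0.35] turn -1.767 t 13.55 j7 -0.45
```

```bash
python3 -m crank '[[[3.1,0.2,0,0,0],[3.1,0.2,0,0,0],[0,0,0,-0.148,0],[0,0,0,-0.148,0],[0,0,0,-0.148,0],[0,0,0,-0.148,0],[0,0,0,-0.148,0],[0,0,0,-0.148,0],[0,0,0,-0.148,0],[0,0,0,-0.148,0],[0,0,0,-0.148,0],[0,0,0,-0.148,0],[0,0,0,-0.148,0],[0,0,0,-0.148,0],[0,0,0,0,0],[0,0,0,0,0]]]'
python3 -c "
from to import *
shift([.6065,.227,.13],181)"
```

```text
time: 15.15
ee_pos: [0.6028, 0.199, 0.1846]
eef_rot: [-0.009, 1.0, -0.015, -0.005]
contact_force: [-0.6, -0.5, 0.8]
grip_width: 1.0
ee [0.6028 0.199  0.1846] xang -178.94 tilt [-10.7 -29.7] shift cm [-0.48  2.95  5.37] turn 0.001 t 15.15 j7 1.12
```

```bash
python3 -m crank '[[[-0.4,2.9,0,0,0],[0,0,2.5,0,0],[0,0,2.5,0,0],[0,0,0,0,0],[0,0,0,0,0]]]'
python3 -c "
from to import *
shift([.6065,.227,.073],181)"
```

```text
time: 15.65
ee_pos: [0.6072, 0.2239, 0.1333]
eef_rot: [0.001, 1.0, -0.016, -0.004]
contact_force: [0.3, -0.6, 0.5]
grip_width: 0.997
ee [0.6072 0.2239 0.1333] xang 179.87 tilt [ -9.  -31.6] shift cm [0.02 0.5  6.02] turn -0.02 t 15.65 j7 1.05
```

```bash
python3 -m crank '[[[0,0.4,1.5,-0.02,0],[0,0,1.5,0,0],[0,0,1.5,0,0],[0,0,1,0,0],[0,0,0,0,0],[0,0,0,0,0]]]'
python3 -c "
from to import *
shift([.6065,.227,.073],181)"
```

```text
time: 16.25
ee_pos: [0.608, 0.2259, 0.0756]
eef_rot: [-0.008, 1.0, -0.016, -0.003]
contact_force: [0.5, -0.5, 0.2]
grip_width: 1.004
ee [0.608  0.2259 0.0756] xang -179.1 tilt [ -6.6 -31.3] shift cm [0.14 0.12 0.26] turn -0.002 t 16.25 j7 1.04
```

```bash
python3 -m crank '[[[0.1,0.1,0.2,0,0],[0,0,0,0,255],[0,0,0,0,255],[0,0,0,0,255],[0,0,0,0,255],[0,0,0,0,255],[0,0,0,0,255],[0,0,0,0,255]]]'
python3 -c "
from to import *
shift([.6065,.227,.073],181);print(get_obs()['wrist_torque'])"
```

```text
time: 17.05
ee_pos: [0.608, 0.2259, 0.0758]
eef_rot: [-0.007, 1.0, -0.016, -0.002]
contact_force: [0.4, -0.3, -2.5]
grip_width: 0.1
ee [0.608  0.2259 0.0758] xang -179.19 tilt [ -4.3 -31.6] shift cm [0.15 0.12 0.28] turn -0.003 t 17.05 j7 1.04
[ 0.64924153  0.01767098 -0.00810882]
```

```bash
python3 -m crank '[[[0,0,0,0.1,255],[0,0,0,0.1,255],[0,0,0,0.1,255],[0,0,0,0,255]]]'
python3 -c "
from to import *
shift([.608,.226,.0755],79);print(get_obs()['wrist_torque'])"
```

```text
time: 17.45
ee_pos: [0.608, 0.226, 0.0758]
eef_rot: [0.148, 0.989, -0.015, 0.0]
contact_force: [-1.4, -2.1, 0.8]
grip_width: 0.101
ee [0.608  0.226  0.0758] xang 162.98 tilt [ -4.4 -30.4] shift cm [ 0.   -0.    0.03] turn 1.466 t 17.45 j7 0.78
[ 0.24604554  0.16474207 -0.02103539]
```

Good: it turns on its axis. Continue.

```bash
python3 -m crank '[[[0,0,0,0.1,255],[0,0,0,0.1,255],[0,0,0,0.1,255],[0,0,0,0.1,255],[0,0,0,0.1,255],[0,0,0,0.1,255],[0,0,0,0.1,255],[0,0,0,0.1,255],[0,0,0,0.1,255],[0,0,0,0.1,255],[0,0,0,0,255]]]'
python3 -c "
from to import *
shift([.608,.226,.0755],79);print(get_obs()['wrist_torque'])"
```

```text
time: 18.55
ee_pos: [0.608, 0.2259, 0.0758]
eef_rot: [0.607, 0.794, -0.013, 0.007]
contact_force: [-0.1, -1.2, 1.4]
grip_width: 0.103
ee [0.608  0.2259 0.0758] xang 105.23 tilt [ -4.7 -29.5] shift cm [0.01 0.01 0.03] turn 0.458 t 18.55 j7 -0.08
[0.21127217 0.1618059  0.03983089]
```

```bash
python3 -m crank '[[[0,0,0,0.1,255],[0,0,0,0.1,255],[0,0,0,0.1,255],[0,0,0,0.1,255],[0,0,0,0.05,255],[0,0,0,0,255]]]'
python3 -c "
from to import *
shift([.608,.226,.0755],79);print(get_obs()['wrist_torque'],get_obs()['joint_efforts'])"
python3 -m crank '[[[0,0,0,0.05,255],[0,0,0,0.05,255]]]'
python3 -c "
from to import *
shift([.608,.226,.0755],79);print(get_obs()['wrist_torque'],get_obs()['joint_efforts'])"
```

```text
time: 19.15
ee_pos: [0.6079, 0.226, 0.0758]
eef_rot: [0.765, 0.643, -0.011, 0.01]
contact_force: [-1.0, -2.6, 1.6]
grip_width: 0.1
ee [0.6079 0.226  0.0758] xang 80.09 tilt [ -5.  -29.1] shift cm [0.   0.01 0.03] turn 0.019 t 19.15 j7 -0.45
[ 0.27760314  0.16369775 -0.07306381] [ -1.15786314 -60.51205158   4.87823233 -23.42389584   0.07153226
  -0.18465227  -0.44159353]
time: 19.35
ee_pos: [0.6078, 0.2259, 0.0759]
eef_rot: [0.793, 0.609, -0.011, 0.01]
contact_force: [-0.7, -3.0, 2.4]
grip_width: 0.101
ee [0.6078 0.2259 0.0759] xang 75.01 tilt [ -5.1 -30. ] shift cm [0.01 0.02 0.04] turn -0.07 t 19.35 j7 -0.53
[-0.02569249  0.26546233  1.62193796] [  0.67334896 -60.27972221   5.69307446 -23.13905418  -1.02322049
  -0.30601591  -1.10742196]
```

```bash
python3 -m crank '[[[0,0,0,0.02,255],[0,0,0,0.02,255],[0,0,0,0,255]]]'
python3 -c "
from to import *
shift([.608,.226,.0755],79);print(get_obs()['wrist_torque'])"
python3 -m crank '[[[0,0,0,-0.1,255],[0,0,0,-0.1,255],[0,0,0,-0.1,255],[0,0,0,-0.1,255],[0,0,0,-0.1,255],[0,0,0,-0.1,255],[0,0,0,-0.1,255],[0,0,0,-0.1,255],[0,0,0,-0.1,255],[0,0,0,-0.1,255],[0,0,0,-0.1,255],[0,0,0,-0.1,255],[0,0,0,-0.1,255],[0,0,0,-0.1,255],[0,0,0,0,255]]]'
python3 -c "
from to import *
shift([.608,.226,.0755],169);print(get_obs()['wrist_torque'])"
```

```text
time: 19.65
ee_pos: [0.6078, 0.226, 0.0759]
eef_rot: [0.8, 0.599, -0.012, 0.012]
contact_force: [-0.4, -2.7, 1.4]
grip_width: 0.101
ee [0.6078 0.226  0.0759] xang 73.67 tilt [ -4.4 -32.7] shift cm [0.01 0.02 0.04] turn -0.093 t 19.65 j7 -0.55
[-0.01812301  0.18743489  1.89342512]
time: 21.15
ee_pos: [0.6083, 0.226, 0.0758]
eef_rot: [0.213, 0.977, -0.01, -0.002]
contact_force: [-2.2, -1.1, 1.2]
grip_width: 0.104
ee [0.6083 0.226  0.0758] xang 155.35 tilt [ -7.1 -18.2] shift cm [ 0.03 -0.02  0.03] turn -0.238 t 21.15 j7 0.67
[ 0.08385815 -0.09932621  0.02701544]
```

```bash
python3 -m crank '[[[0,0,0,-0.1,255],[0,0,0,-0.1,255],[0,0,0,-0.01,255],[0,0,0,0,255],[0,0,0,0,255]]]'
python3 look.py w8; python3 look.py w8; python3 -c "
import cv2
g=cv2.imread('pics/w8.png');cv2.imwrite('pics/w8c.png',cv2.convertScaleAbs(g,alpha=1.6,beta=25))"
```

```text
time: 21.65
ee_pos: [0.6083, 0.2261, 0.0758]
eef_rot: [0.117, 0.993, -0.008, -0.003]
contact_force: [-1.7, -1.3, 1.4]
grip_width: 0.099
[0.60831719 0.22607814 0.07581091] 166.6166130758064 [-0.31  0.65 -0.13  1.66  0.12  0.86  0.84] [[0.231, -0.926, -0.3, 0.529], [0.973, 0.214, 0.087, 0.247], [-0.017, -0.312, 0.95, 0.219], [0.0, 0.0, 0.0, 1.0]]
[0.60827513 0.22608199 0.07580243] 166.6429374027915 [-0.31  0.65 -0.13  1.66  0.12  0.86  0.84] [[0.23, -0.926, -0.3, 0.529], [0.973, 0.214, 0.087, 0.247], [-0.017, -0.312, 0.95, 0.219], [0.0, 0.0, 0.0, 1.0]]
```

View pics/w8c.png

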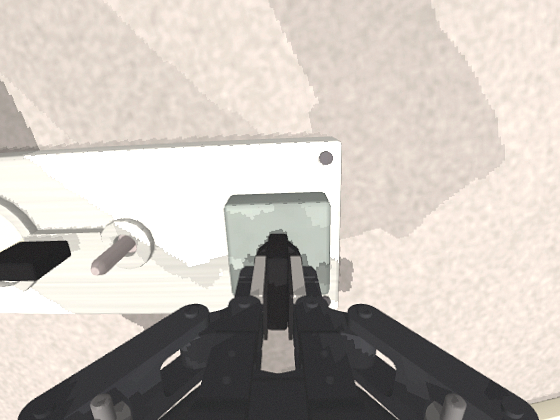

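The wing is held straight between the pads, tip at (278,234), and lies across the stage. The tool is at 166.6° against a target of 169° ±10°. The eye is still around the post at (127,242), with the fin in place. Last hold and numeric check, then I hand in.

```bash
python3 -m crank '[[[0,0,0,-0.02,255],[0,0,0,0,255],[0,0,0,0,255],[0,0,0,0,255],[0,0,0,0,255]]]'
python3 -c "
from to import *
shift([.608,.226,.0755],169);o=get_obs();print(abs(o['joint_vel']).max(),o['wrist_torque']);finish_job()"
```

```text
time: 22.25
ee_pos: [0.6083, 0.2261, 0.0758]
eef_rot: [0.106, 0.994, -0.008, -0.003]
contact_force: [-1.5, -1.5, 1.7]
grip_width: 0.101
ee [0.6083 0.2261 0.0758] xang 167.81 tilt [ -7.7 -15.9] shift cm [ 0.02 -0.02  0.03] turn -0.021 t 22.25 j7 0.86
0.0027216896108465827 [-0.00381414 -0.1889047   0.007801  ]
the job is handed in; nothing more can be done
```

I hung the aluminium carrier on the post, seated the thumbscrew, and backed it off about a quarter turn. I handed the job in at 22 s, still gripping the screw. `finish_job()` reports no verdict, so the result is not confirmed.

- **Carrier:** after release, the wrist picture showed the post through the eye and the ring concentric with the lamp window. In the last picture the eye was still around the post and the fin was in place. I did not measure its final position in numbers.
- **Seating:** the screw turned freely until the wrist moment rose to about 1.9 N m with the wing in line with the stage, so I took it as seated.
- **Slip in the grip:** at the stop the tool went about 5° past the expected seat angle. The wing may therefore have slipped or flexed a few degrees in the pads.
- **Final setting:** the tool is at 167.8° against a target of 169° (±10° allowed), at rest, with the grip closed on the wing. The wing angle is inferred from the tool angle and from the picture, where it lay straight in the pads.
- **Bystanders:** the moves touched none of them that I could see, but I made no final check of their positions.

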